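Seat the clear reference cell in the photometer

TASK

Put the colourless reference cell upright into the square well of the bench photometer, turned so that its two clear faces look along the light path, and lower it onto the raised seat. Then press it down, seat and all, until you feel the firm stop, hold it there for half a second with about 15 N (never push more than 25 N), let go and move clear. Leave the amber cell alone.

Things in the scene. Friction and masses are not known exactly. Their poses are not given: they have to be found in the camera images.
- clear_cell: the cell to use: colourless glass block in a white frame, upright on the bench, turned any way, about 90 g. Body 26 x 26 mm, 56 mm high (lowest 4 mm only 23.5 mm wide). Origin: centre of the underside, z up. Clear faces look along its own +y and -y; the +x and -x sides are opaque white. Either clear face may go first.
- clear_cell_cap (a point): centre of the clear cell's white grip cap: 20 x 20 mm, 34 mm high, centred on the body, 56 to 90 mm above the underside (this point: 73 mm). Axes as the cell's. A black line on the cap's top runs along y, from clear face to clear face.
- amber_cell: an identical cell with an amber glass core and an orange line on its cap, upright on the bench; not to be touched. Origin: centre of the underside. It and the clear cell may stand in either one's place.
- photometer: fixed bench photometer on a 96 x 210 x 8 mm base plate: grey middle block 64 x 64 mm, top 62 mm above the bench; white lamp (+y) and detector (-y) housings 66 x 66 mm, tops at 58 mm. The light path runs along its own y axis, marked by white lines on the grey block on both sides of the well. Origin: on the bench, under the centre of the well; z up.
- well_mouth (a point): centre of the well's mouth, in the grey block's top, 62 mm above the bench; axes as the photometer's. The well is a vertical square hole 28 x 28 mm, sides along x and y, 2 mm chamfer at the mouth. Its floor is an orange lift seat that goes down 9 to 12 mm to its stop against a steady friction of about 5 N and stays where it is left; a cell only resting on it does not move it.
- seat_buffer (a joint): give of the rubber under seat and stop, m: 0 unloaded, grows 1 mm per 8 N of push on the seat, solid at 0.004; springs back when let go. It does not tell how far the seat has gone. An inner adjuster sets seat and stop 0 to 14 mm higher, unseen: cell's underside 19 to 36 mm above the bench before pressing, 10 to 24 mm at the stop; the cap stays above the block.
There are look-alikes about, which are no part of the job. Leave any blue look-alike of the clear_cell alone.

How it is judged (in metres and radians):
On the way, in this order (a step that is already met when the one before it is completed fails the run):
1. the clear cell stands in the well (underside below 42 mm, within 3 mm of the well's axis), clear faces within 0.1 rad of the light path, not yet pressed on (horizontal distance between clear_cell and photometer below 0.003 m and z of clear_cell in the frame of photometer below 0.042 m and angle between the y axis of clear_cell and the y axis of photometer, either way round below 0.1 rad and value of joint seat_buffer below 0.0005 m), for 0.05 s.
2. the cell is pressed against the firm stop: the buffer gives at least 1.1 mm (about 9 N, more than the seat's friction) for 0.2 s, with the cell in the well below 26 mm (value of joint seat_buffer above 0.0011 m and horizontal distance between clear_cell and photometer below 0.003 m and z of clear_cell in the frame of photometer below 0.026 m), for 0.2 s.
At the end, for the whole second after the job is handed in: The clear cell stands released and at rest in the well on the pressed-down seat: within 3 mm of the well's axis, underside no higher than 27 mm over the bench, upright within 0.07 rad, clear faces within 0.1 rad of the light path (either way round), no push left on the buffer (less than 0.8 mm) (horizontal distance between clear_cell and photometer below 0.003 m and z of clear_cell in the frame of photometer below 0.027 m and angle between the y axis of clear_cell and the y axis of photometer, either way round below 0.1 rad and angle between clear_cell's own z axis and vertical below 0.07 rad and linear speed of clear_cell below 0.01 m/s and contact force between the fingers and clear_cell below 0.2 N and value of joint seat_buffer below 0.0008 m); the robot touches nothing.
It fails at once if the clear cell is pushed against the photometer with more than 25 N (contact force between clear_cell and photometer above 25 N).
It fails at once if the gripper strikes the photometer with more than 25 N (contact force between the fingers and photometer above 25 N).
It fails at once if the amber cell is moved by more than 15 mm (distance of amber_cell from where it was at the start of the episode above 0.015 m).
It also fails if it takes over 58 s, if anything falls off the work surface, if the arm or the gripper's body presses on something with over 40 N, if the wrist force passes 120 N, or if a joint passes its speed limit or range.

ROBOT

A 7-joint arm with a two-finger parallel gripper is mounted at the origin on a cart in front of the work surface, level with it; the furniture and walls round the work are solid. World frame = base frame: x ahead of the robot, y to its left, z up, the work surface at z = 0. Lengths are in mm, angles in rad, forces in N, time in s.
With the tool pointing down it reaches from about 400 to 875 mm from the base axis. Payload 6.5 kg.
Tool frame: the origin (TCP) lies midway between the tips of the shut fingers; the grasp point (between the pads) lies 19 mm behind it; z points along the fingers, x is the direction in which the jaws open and shut, and the axes are right-handed (so a half turn about z gives the same grasp; the last joint's range is limited). The gripper opens to 88 mm and grips with 3 to 60 N. Pads are 18 mm wide; open, the fingers measure 123 mm over their backs; the gripper's body (75 mm by 187 mm) begins 45 mm behind the grasp point.
Start: joints at [-1.388, 0.536, -0.004, 1.538, 0.003, 1.067, -0.071], TCP at [160.053, 629.979, 201.616] pointing down, gripper open.
Joint ranges: [-2.7, 2.7], [-0.37, 2.16], [-1.27, 1.26], [0.24, 2.4], [-1.31, 4.45], [0.19, 1.91], [-2.76, 2.76]. Speed limits (rad/s): [2.39, 2.39, 3.14, 3.14, 3.14, 3.14, 3.14].

INTERFACE

Orientations are given as a rotation vector (axis times angle).
In Python, from rig import state, get_image, job_done gives the robot as it stands. The module is installed in compiled form; this text tells all that it offers.
- The arm moves only by the tool carry_out, never from a script. Its argument "commands" is a list of rows, each a list of 3 entries, a list of its own where there are three numbers: the shift along the tool's x, y, z in cm, then the turn about the tool's z in rad, then the gripper's target within -1 to 1 (shut at 1, half-way at 0, fully open at -1). In form: [[[x, y, z], twist, claw], ...]. A call has 1 to 10 rows; each row shifts and turns the commanded pose from where the row before left it, along the tool's axes as they then stand; what a row does not reach is not made up. A row lasts 1/8 s, in which the tool goes at most 62.5 mm and 10.7 degrees, less where a joint would pass 70% of its speed; a pose out of reach is approached as far as the arm can. A call is refused whole if a number of a shift passes 6.25 or a number of a turn 0.188, either way. A call with a gripper value outside its range is refused whole. The fingers move at their own pace and stop on an object; "squeeze" is the grip in N (left out, the last holds). Time passes only in rows, so rows that do not move let the fingers close. It gives the time, the measured TCP pose, the force and the opening at its end, in the units of the state.
- state(): the state, without advancing time (a new reading comes with each control period).
- get_image(name): name is "side" or "top" or "wrist"; returns a dict with "img" (420x560x3 uint8, red, green, blue), "fx", "fy", "cx", "cy" (pixels), "xyz" and "orientation" of the camera in the world; the wrist camera has in their place "mount" (4x4, takes a point from camera to tool coordinates, whose origin is the TCP and whose axes are the tool frame's). Camera axes: x right, y down, z forward; pixel columns grow to the right and rows downward; lengths in mm; the calibration is good to about 2 mm. A picture is of the moment at which its call begins: read the wrist's pose just before it. There is no depth.
- job_done(): hands the job in, once; it reports no verdict.
The state is a dict: "time": time; "joint_pos": joint angles; "joint_velocities": joint speeds; "joint_efforts": joint torques, N m; "position": TCP position; "eef_rot": TCP orientation; "force": force on the tool from outside, world axes, zero at the start; "ft_torque": the same for the moment, N m; "finger_gap": opening from 0.0 (shut) to 1.0 (fully open).
Only numpy, scipy, OpenCV 4.12 (cv2) and the standard library are available. Lean on these libraries where they do the work, as an engineer would, in place of code of your own. Each camera call takes 0.05 s, during which the arm holds its last target.

## Working session

There is one attempt and no reset: what is moved stays moved. The work goes in short steps, Python scripts to look and compute and a tool call to move; the robot and the scene stay as the last step left them, time stands still between calls to the robot, and variables do not carry over. Pictures are saved under pics/ and viewed, and the job is handed in when it is done.

Besides the shell and the picture viewer there is one more tool, called after "Emit:" as name([rows], argument=value, ...), one row to a line, values as JSON. carry_out: Moves the arm, as the interface text tells. Its arguments: {"type":"object","properties":{"commands":{"type":"array","items":{"type":"array"}},"squeeze":{"type":"number"}},"required":["commands"]}

```bash
mkdir -p pics; python3 - <<'E'
from rig import state,get_image
import cv2
s=state()
print(s)
for n in ["side","top","wrist"]:
    d=get_image(n)
    cv2.imwrite(f"pics/{n}0.png",d["img"][:,:,::-1])
    print(n,{k:v for k,v in d.items() if k!="img"})
E
```

```text
{'time': 0.0, 'joint_pos': array([-1.38819518,  0.53716857, -0.00442388,  1.53888118,  0.00258063,
        1.06727026, -0.07119692]), 'joint_velocities': array([-5.32049037e-04, -2.61349018e-05, -6.56711147e-04,  2.85692013e-04,
        7.41101918e-05, -3.40351345e-03, -1.32108687e-03]), 'joint_efforts': array([ 3.10960177e-04, -5.70982039e+01,  9.90811810e-01, -2.51604742e+01,
       -5.63259388e-02,  1.79177325e-02,  1.54077088e-04]), 'position': array([159.91444828, 629.32090831, 200.73455588]), 'eef_rot': array([ 2.47895413e+00,  1.92799954e+00, -2.01626685e-03]), 'force': array([ 0.15505141, -0.18103738, -0.50367354]), 'ft_torque': array([-0.06225725, -0.07219495,  0.02935227]), 'finger_gap': 1.0042154836787185}
side {'fx': 462.8714345816331, 'fy': 462.8714345816331, 'cx': 275.2968303649992, 'cy': 213.0216370517977, 'xyz': array([ 159.58754351, -562.38516801,  543.20187314]), 'orientation': array([-2.09505604,  0.53777863, -0.26708123])}
top {'fx': 488.7938516085192, 'fy': 488.7938516085192, 'cx': 267.072427507957, 'cy': 215.72054987989029, 'xyz': array([ 378.26903258,   91.78718112, 1039.39604728]), 'orientation': array([-2.15863927,  2.18639122, -0.14235059])}
wrist {'fx': 341.64103073821, 'fy': 341.64103073821, 'cx': 283.3054486825843, 'cy': 209.094472557944, 'mount': array([[ 9.99999452e-01,  7.69291781e-04, -7.09688449e-04,
         5.85473872e-01],
       [-5.62575263e-04,  9.66850048e-01,  2.55344216e-01,
        -6.64833989e+01],
       [ 8.82596517e-04, -2.55343677e-01,  9.66849951e-01,
        -1.82691017e+02],
       [ 0.00000000e+00,  0.00000000e+00,  0.00000000e+00,
         1.00000000e+00]])}
```

View pics/side0.png

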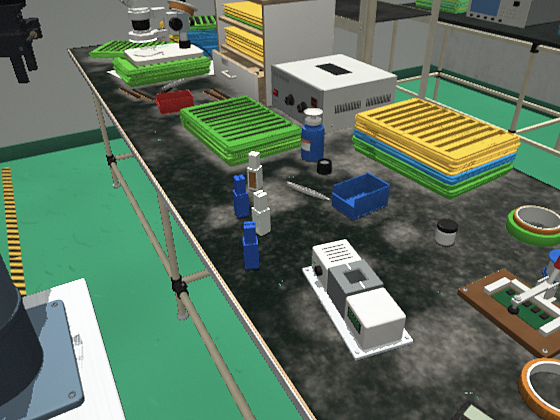

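View pics/top0.png

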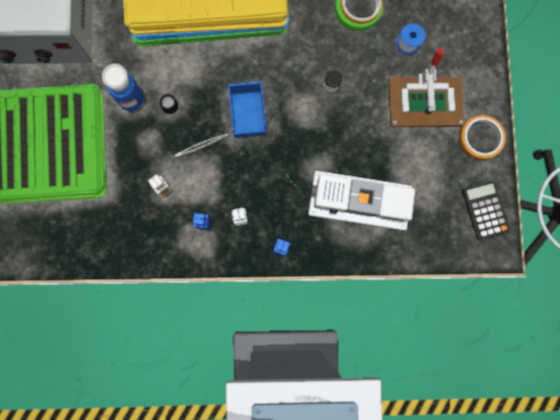

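View pics/wrist0.png

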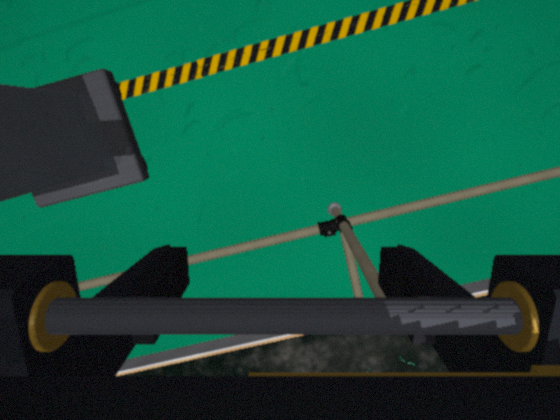

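Side and top views agree. The amber cell (brown core) is at top (160,185) / side (255,170), and the clear one is at top (239,215) / side (260,212). There are two blue look-alikes at top (201,221) and (282,247). The photometer is at top (362,199) / side (355,290). Next I'll zoom in and measure.

```bash
cat > h.py <<'E'
import numpy as np,cv2
from scipy.spatial.transform import Rotation as R
from rig import state,get_image
def cam(d,s=None):
    if "mount" in d:
        T=np.eye(4);T[:3,:3]=R.from_rotvec(s["eef_rot"]).as_matrix();T[:3,3]=s["position"];T=T@d["mount"];return T[:3,:3],T[:3,3]
    return R.from_rotvec(d["orientation"]).as_matrix(),np.array(d["xyz"])
def ray(d,px,z,s=None):
    r,c=cam(d,s);px=np.atleast_2d(px)
    v=np.c_[(px[:,0]-d["cx"])/d["fx"],(px[:,1]-d["cy"])/d["fy"],np.ones(len(px))]@r.T
    return c+v*((z-c[2])/v[:,2])[:,None]
def proj(d,P,s=None):
    r,c=cam(d,s);q=(np.atleast_2d(P)-c)@r
    return np.c_[q[:,0]/q[:,2]*d["fx"]+d["cx"],q[:,1]/q[:,2]*d["fy"]+d["cy"]]
E
python3 - <<'E'
from h import *
d=get_image("top");im=d["img"][:,:,::-1].copy()
print(ray(d,[[239,215],[160,185],[201,221],[282,247]],90).round(), ray(d,[[363,198]],62).round())
a=cv2.resize(im[160:270,140:300],None,fx=5,fy=5,interpolation=cv2.INTER_CUBIC);cv2.imwrite("pics/topc.png",a)
a=cv2.resize(im[160:240,300:425],None,fx=6,fy=6,interpolation=cv2.INTER_CUBIC);cv2.imwrite("pics/topp.png",a)
d=get_image("side");im=d["img"][:,:,::-1].copy()
a=cv2.resize(im[140:280,210:420],None,fx=3.7,fy=3.7,interpolation=cv2.INTER_CUBIC);cv2.imwrite("pics/sidec.png",a)
E
```

```text
[[487. 128.  90.]
 [548. 282.  90.]
 [476. 202.  90.]
 [423.  45.  90.]] [[ 522. -123.   62.]]
```

View pics/topc.png

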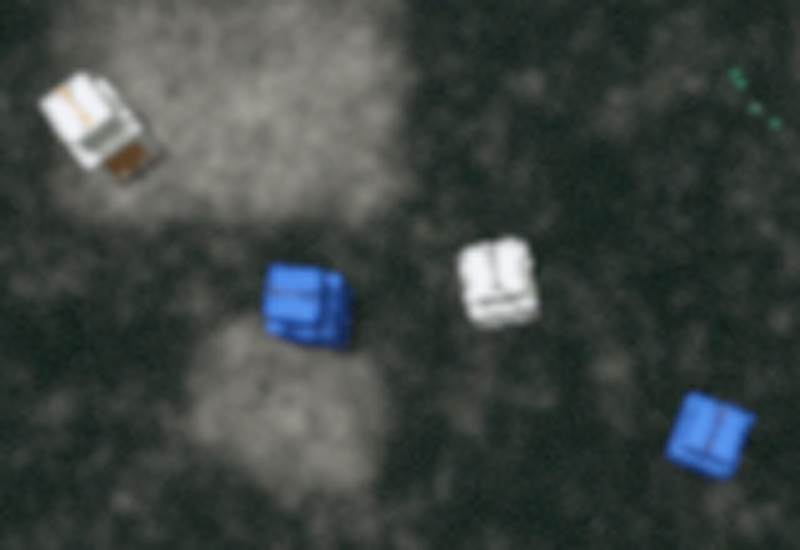

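View pics/topp.png

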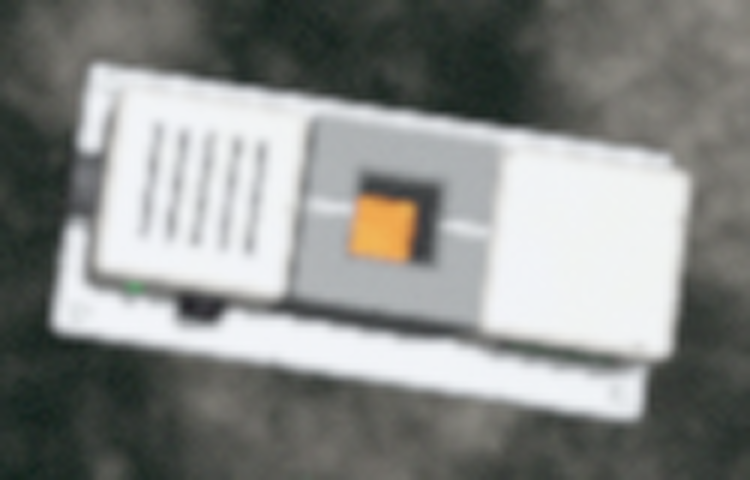

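View pics/sidec.png

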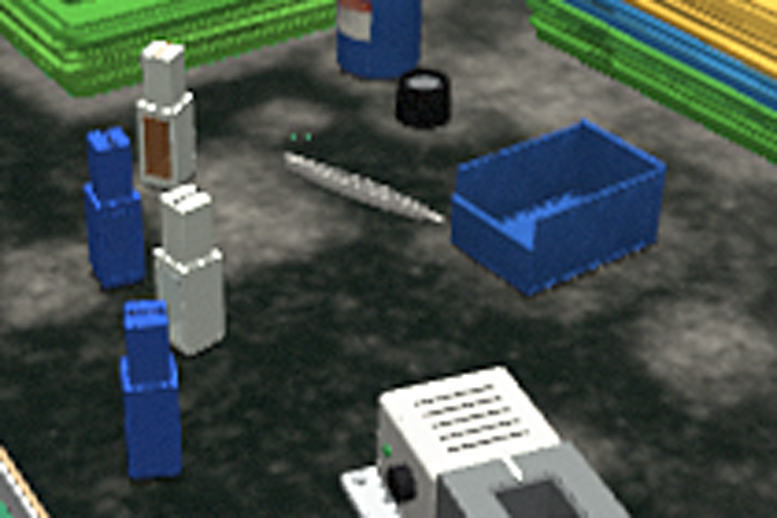

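The clear cell is at about (487,128) and its line runs roughly along world x. The photometer is at about (522,-123) with its y axis close to world y. Both views agree with the stated sizes and reach. I'll move above the clear cell for a wrist view.

Emit:
carry_out([
  [[-3.38,3.67,0],0,0],
  [[-3.38,3.67,0],0,0],
  [[-3.38,3.67,0],0,0],
  [[-3.38,3.67,0],0,0],
  [[-3.38,3.67,0],0,0],
  [[-3.38,3.67,0],0,0],
])

```text
time: 1.0
position: [324.3, 377.8, 201.7]
eef_rot: [-2.48, -1.929, -0.001]
force: [0.0, -0.0, 0.3]
finger_gap: 0.501
```

Emit:
carry_out([
  [[-3.38,3.67,0],0,0],
  [[-3.38,3.67,0],0,0],
  [[-3.38,3.67,0],0,0],
  [[-3.38,3.67,0],0,0],
  [[-3.38,3.67,0],0,0],
  [[-3.38,3.67,0],0,0],
  [[0,0,0],0.15,0],
  [[0,0,0],0.15,0],
])

```text
time: 2.0
position: [487.3, 127.6, 201.6]
eef_rot: [2.745, 1.527, -0.0]
force: [-0.6, 0.4, 0.3]
finger_gap: 0.5
```

Emit:
carry_out([
  [[0,0,0],0.15,0],
  [[0,0,0],0.15,0],
  [[0,0,0],0.15,0],
  [[0,0,0],0.15,0],
  [[0,0,0],0.15,0],
  [[0,0,0],0.15,0],
  [[0,0,0],0.1,0],
  [[0,0,0],0,0],
])

```text
time: 3.0
position: [487.0, 128.5, 201.6]
eef_rot: [3.141, 0.036, -0.0]
force: [-0.7, -1.2, 0.0]
finger_gap: 0.499
```

```bash
python3 - <<'E'
from h import *
s=state();d=get_image("wrist");im=d["img"][:,:,::-1].copy();cv2.imwrite("pics/w1.png",im)
print(proj(d,[[487,128,90]],s))
a=cv2.resize(im[130:250,220:340],None,fx=5,fy=5,interpolation=cv2.INTER_CUBIC);cv2.imwrite("pics/w1c.png",a)
E
```

```text
[[284.48942037 196.7407987 ]]
```

View pics/w1.png

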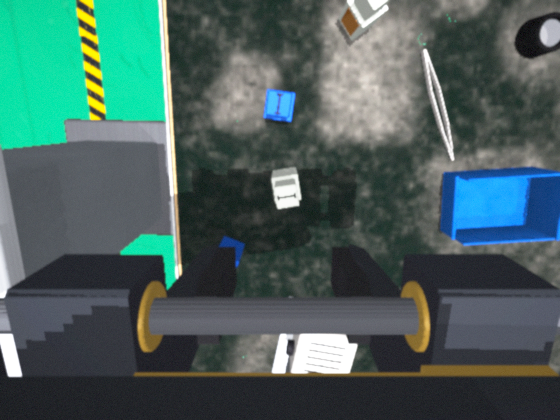

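View pics/w1c.png

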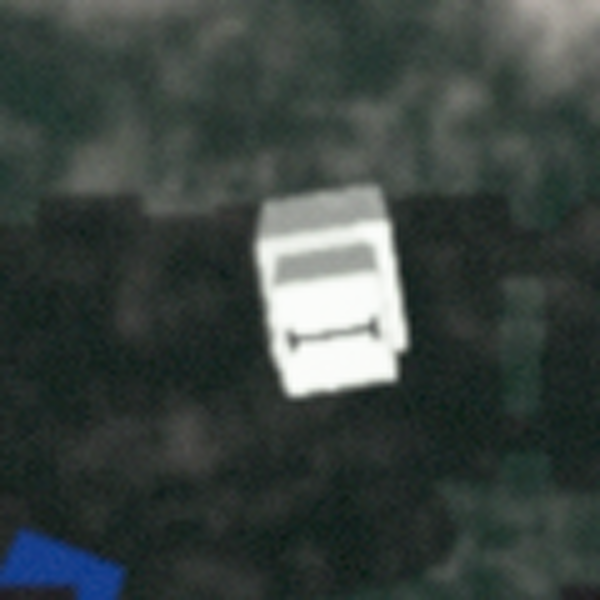

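The wrist view shows the clear cell's cap top centred near (286.5,196.5), with the black line tilted about 9° from the tool x axis.

```bash
python3 - <<'E'
from h import *
s=state();d=get_image("wrist")
off=lambda a:np.array(a)/5.+[220,130]-0.4
L=off([[292,341],[375,328]]);C=off([[275,280],[380,273],[398,380],[288,397]])
g=cv2.cvtColor(d["img"],cv2.COLOR_RGB2GRAY)
m=(g>190).astype(np.uint8)
for n,p in (("line",L),("corners",C)):
    w=ray(d,p,90,s);print(n,w.round(1).tolist(),w.mean(0).round(1))
    if n=="line": v=w[1]-w[0]
    else: v=(w[1]-w[0])+(w[2]-w[3]); print(np.linalg.norm(np.diff(w,axis=0),axis=1))
    print("ang",np.arctan2(v[1],v[0]))
x=R.from_rotvec(s["eef_rot"]).as_matrix()[:,0];print("toolx",np.arctan2(x[1],x[0]))
# top view line/cap & photometer
d=get_image("top")
Wc=np.array([[310,207],[348,210],[443,224],[488,231]])/6.+[300,160]-.4
w=ray(d,Wc,62);v=w[-1]-w[0];print(w.round(1).tolist(),"pang",np.arctan2(v[1],v[0]))
mo=np.array([[363,177],[440,183],[433,265],[352,258]])/6.+[300,160]-.4
w=ray(d,mo,62);print("mouth",w.round(1).tolist(),w.mean(0))
b=np.array([[313,115],[500,142],[482,333],[293,303]])/6.+[300,160]-.4
w=ray(d,b,62);print("block",w.round(1).tolist(),w.mean(0))
cc=np.array([[462,245],[525,240],[533,297],[472,305]])/5.+[140,160]-.4
w=ray(d,cc,90);print("cap top",w.mean(0))
E
```

```text
line [[481.3, 126.9, 90.0], [495.9, 129.6, 90.0]] [488.6 128.2  90. ]
ang 0.1840762919861304
corners [[478.1, 137.8, 90.0], [496.4, 139.5, 90.0], [500.3, 120.2, 90.0], [480.8, 116.6, 90.0]] [488.9 128.5  90. ]
[18.41015738 19.59624894 19.81517426]
ang 0.13958797040525614
toolx 0.024306020119276996
[[530.2, -98.9, 62.0], [529.1, -111.8, 62.0], [523.9, -143.9, 62.0], [521.4, -159.0, 62.0]] pang -1.7172153349843906
mouth [[540.3, -117.3, 62.0], [538.0, -143.4, 62.0], [510.0, -139.9, 62.0], [512.7, -112.6, 62.0]] [ 525.2424195 -128.2797265   62.       ]
block [[561.8, -101.0, 62.0], [551.8, -164.4, 62.0], [486.7, -155.6, 62.0], [497.6, -92.1, 62.0]] [ 524.48635638 -128.26128805   62.        ]
cap top [489.09882609 127.50878566  90.        ]
```

Emit:
carry_out([
  [[0,0,0],-0.146,0],
  [[0.17,0.05,2],0,0],
  [[0,0,4],0,0],
  [[0,0,3],0,0],
  [[0,0,1.5],0,0],
  [[0,0,0],0,0],
])

```text
time: 3.9
position: [488.5, 128.0, 96.2]
eef_rot: [3.13, 0.264, -0.002]
force: [0.4, 0.1, -0.2]
finger_gap: 0.505
```

```bash
python3 - <<'E'
from h import *
s=state();print(s["position"],s["joint_pos"].round(2));d=get_image("wrist");im=d["img"][:,:,::-1].copy();cv2.imwrite("pics/w2.png",im)
print(proj(d,[[488.7,128.3,90]],s))
E
```

```text
[488.45517051 128.00149434  96.21220492] [-0.65  0.47  0.39  2.02 -0.27  0.7   0.07]
[[285.3155159  235.59381502]]
```

View pics/w2.png

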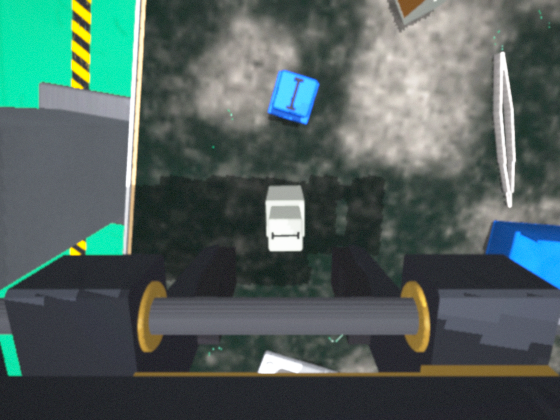

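The cap's line is level and centred at (286,236) against a prediction of (285,236). I'll descend and grip.

Emit:
carry_out([
  [[0,0,1.8],0,0],
  [[0,0,1.8],0,0],
  [[0,0,0],0,0],
  [[0,0,0],0,1],
  [[0,0,0],0,1],
  [[0,0,0],0,1],
  [[0,0,0],0,1],
  [[0,0,0],0,1],
], squeeze=40)

```text
time: 4.95
position: [488.8, 128.2, 60.7]
eef_rot: [-3.131, -0.264, -0.0]
force: [-0.4, 0.3, -0.5]
finger_gap: 0.005
```

The gap reads shut, so the grasp may have missed. I'll look.

```bash
python3 - <<'E'
from h import *
s=state();print(s)
for n in ["wrist","side","top"]:
    d=get_image(n);im=d["img"][:,:,::-1].copy()
    if n=="side": im=cv2.resize(im[100:290,180:420],None,fx=3,fy=3,interpolation=cv2.INTER_CUBIC)
    if n=="top": im=cv2.resize(im[140:280,130:320],None,fx=4,fy=4,interpolation=cv2.INTER_CUBIC)
    cv2.imwrite(f"pics/{n}3.png",im)
E
```

```text
{'time': 4.95, 'joint_pos': array([-0.62649066,  0.53113894,  0.35579417,  2.03311133, -0.30525239,
        0.6273881 ,  0.10139599]), 'joint_velocities': array([ 0.00116303,  0.00162925, -0.00041182,  0.00091411,  0.00166838,
       -0.00138549,  0.00259535]), 'joint_efforts': array([-8.72607634e-03, -4.53631711e+01,  5.53084329e+00, -1.61242998e+01,
       -3.57494212e-02,  2.32109829e-02, -5.84952068e-04]), 'position': array([488.81655074, 128.2292208 ,  60.69203807]), 'eef_rot': array([-3.13050687e+00, -2.63668550e-01, -1.07623810e-04]), 'force': array([-0.36197114,  0.26196098, -0.49800325]), 'ft_torque': array([-0.08070774,  0.07296404, -0.01059252]), 'finger_gap': 0.004845482149759073}
```

View pics/wrist3.png

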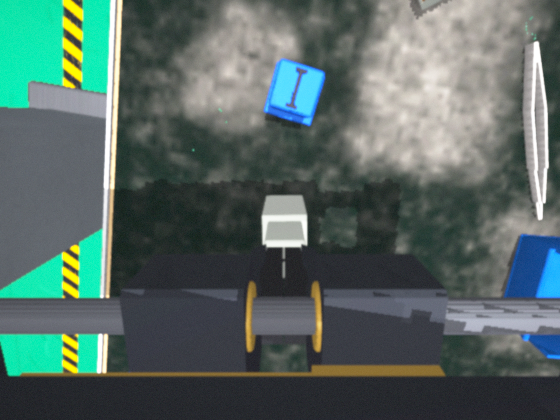

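View pics/side3.png

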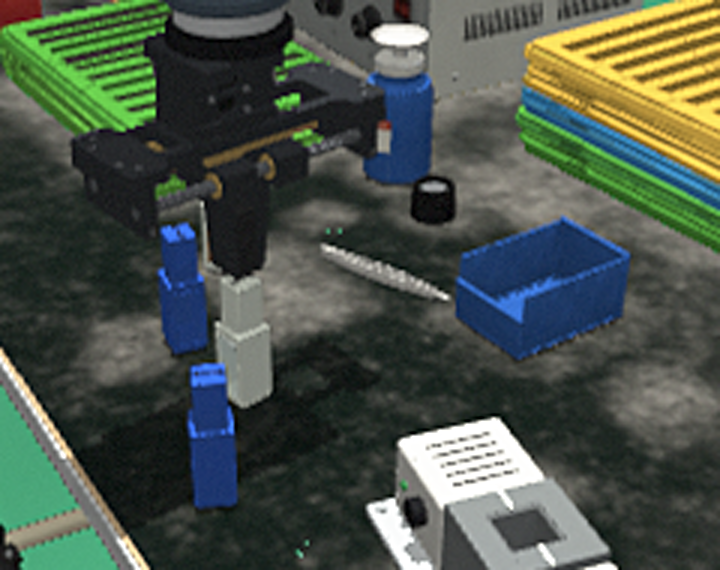

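View pics/top3.png

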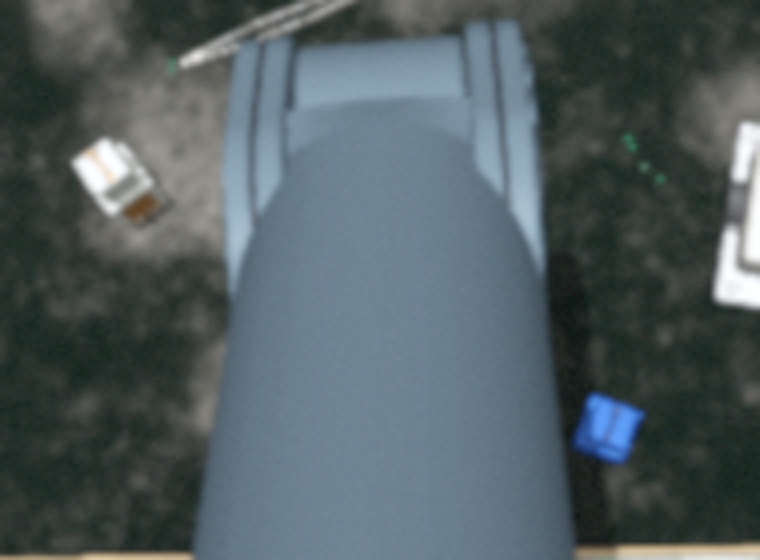

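```bash
python3 - <<'E'
from h import *
s=state();d=get_image("wrist")
im=d["img"][:,:,::-1];cv2.imwrite("pics/w4c.png",cv2.resize(im[170:300,220:350],None,fx=5,fy=5,interpolation=cv2.INTER_CUBIC))
def cell(c,a):
    P=[]
    for h,z in((13,56),(10,56),(10,90),(11.75,0)):
        for u,v in((-1,-1),(1,-1),(1,1),(-1,1)):
            P.append([c[0]+h*(u*np.sin(a)+v*np.cos(a)),c[1]+h*(-u*np.cos(a)+v*np.sin(a)),z])
    return np.array(P)
P=cell([488.7,128.3],.17)
print("wrist",proj(d,P,s).round().tolist())
print("tcp",proj(d,[s["position"],s["position"]+[0,0,19]],s))
d=get_image("side");q=proj(d,P);print("side crop",((q-[180,100])*3).round().tolist(),(proj(d,[s["position"]])-[180,100])*3)
E
```

```text
wrist [[262.0, 215.0], [263.0, 258.0], [307.0, 258.0], [308.0, 215.0], [267.0, 220.0], [268.0, 253.0], [302.0, 253.0], [302.0, 220.0], [264.0, 241.0], [265.0, 279.0], [305.0, 279.0], [306.0, 241.0], [268.0, 196.0], [269.0, 227.0], [300.0, 227.0], [301.0, 196.0]]
tcp [[284.84656099 239.64896762]
 [284.99456476 252.34060057]]
side crop [[214.0, 321.0], [238.0, 338.0], [270.0, 324.0], [246.0, 307.0], [221.0, 321.0], [239.0, 334.0], [263.0, 323.0], [245.0, 311.0], [218.0, 276.0], [237.0, 289.0], [262.0, 278.0], [243.0, 266.0], [221.0, 391.0], [241.0, 407.0], [269.0, 394.0], [248.0, 378.0]] [[241.90167778 316.30885727]]
```

View pics/w4c.png

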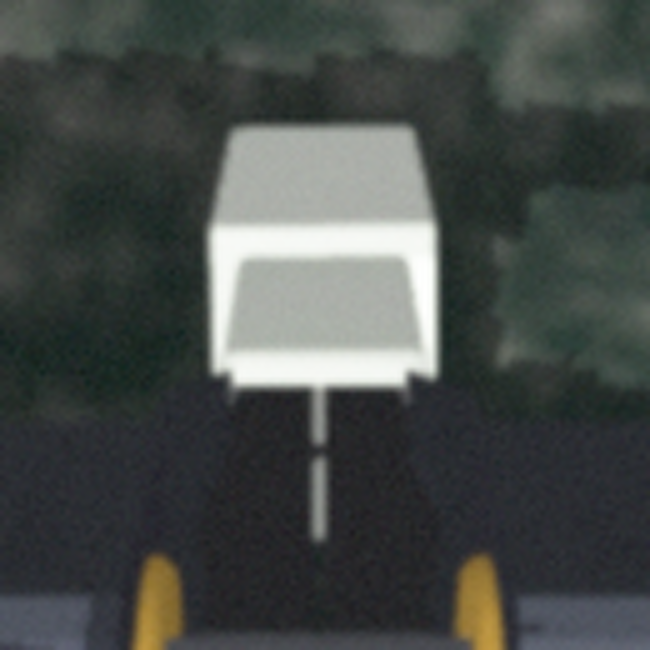

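The cell has not moved: its predicted and seen corners agree within about 1 px. The fingertips closed just above the cap, at roughly z 90 to 94. So the real tips lie about 30 mm behind the reported TCP, and both the wrist and side views say so. I'll rise, open to half, descend with that correction, and check before closing.

Emit:
carry_out([
  [[0,0,-2],0,1],
  [[0,0,0],0,0],
  [[0,0,0],0,0],
  [[0,0,0],0,0],
  [[0,0,0],0,0],
  [[0,0,2],0,0],
  [[0,0,2],0,0],
  [[0,0,0],0,0],
])

```text
time: 6.2
position: [487.6, 127.8, 39.5]
eef_rot: [3.13, 0.263, -0.004]
force: [0.2, 0.1, 1.1]
finger_gap: 0.495
```

```bash
python3 - <<'E'
from h import *
s=state();print(s["position"],s["force"],s["finger_gap"])
for n in ["wrist","side"]:
    d=get_image(n);im=d["img"][:,:,::-1].copy()
    if n=="side": im=cv2.resize(im[130:250,200:320],None,fx=5,fy=5,interpolation=cv2.INTER_CUBIC)
    cv2.imwrite(f"pics/{n}5.png",im)
    if n=="side":
        for z in (40,60,75,90): print(z,((proj(d,[[488.7-25,128.3-4,z],[488.7+25,128.3+4,z]])-[200,130])*5).round().tolist())
E
```

```text
[487.55890376 127.78566717  39.47236617] [0.21881404 0.08895508 1.13601537] 0.4947406057578313
40 [[252.0, 444.0], [356.0, 399.0]]
60 [[250.0, 401.0], [355.0, 357.0]]
75 [[248.0, 368.0], [354.0, 324.0]]
90 [[246.0, 334.0], [353.0, 291.0]]
```

View pics/side5.png

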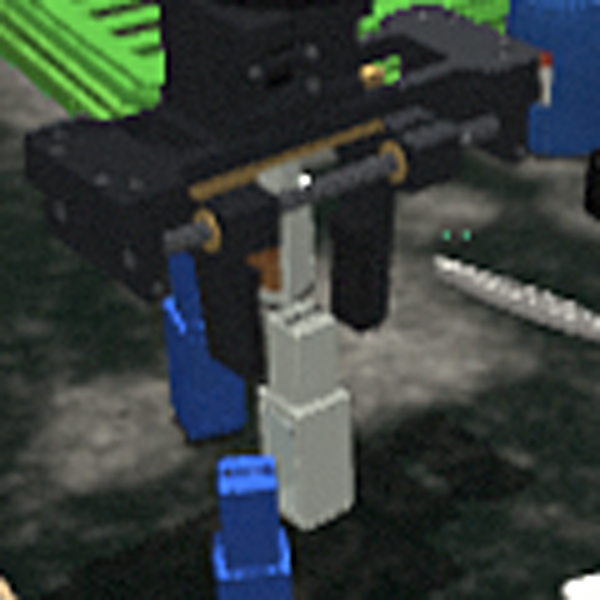

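View pics/wrist5.png

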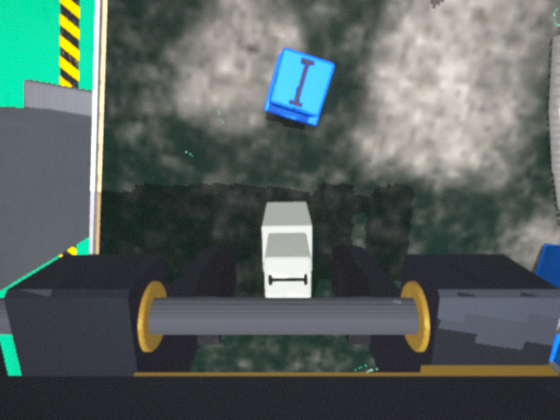

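In the side view, tips at crop (250,380) and (362,332) correspond to z of about 71 with TCP z at 39.5, so the offset is about 32 mm. I'll lower 10 mm, which puts the tips about 5 mm above the shoulder, and close.

Emit:
carry_out([
  [[0,0,1.0],0,0],
  [[0,0,0],0,0],
  [[0,0,0],0,1],
  [[0,0,0],0,1],
  [[0,0,0],0,1],
  [[0,0,0],0,1],
  [[0,0,0],0,1],
], squeeze=45)

```text
time: 7.18
position: [489.0, 128.3, 30.8]
eef_rot: [-3.13, -0.263, -0.001]
force: [-0.8, -0.2, 1.1]
finger_gap: 0.22
```

```bash
python3 - <<'E'
from h import *
s=state();print(s["position"],s["eef_rot"],s["force"],s["finger_gap"])
for n in ["wrist","side"]:
    d=get_image(n);im=d["img"][:,:,::-1].copy()
    im=cv2.resize(im[130:250,200:320],None,fx=5,fy=5,interpolation=cv2.INTER_CUBIC) if n=="side" else cv2.resize(im[170:300,200:370],None,fx=4,fy=4,interpolation=cv2.INTER_CUBIC)
    cv2.imwrite(f"pics/{n}6.png",im)
E
```

```text
[488.99933029 128.30610162  30.79970231] [-3.13038031e+00 -2.63484405e-01 -6.58482214e-04] [-0.79209928 -0.21280551  1.11053356] 0.21950461495156653
```

View pics/side6.png

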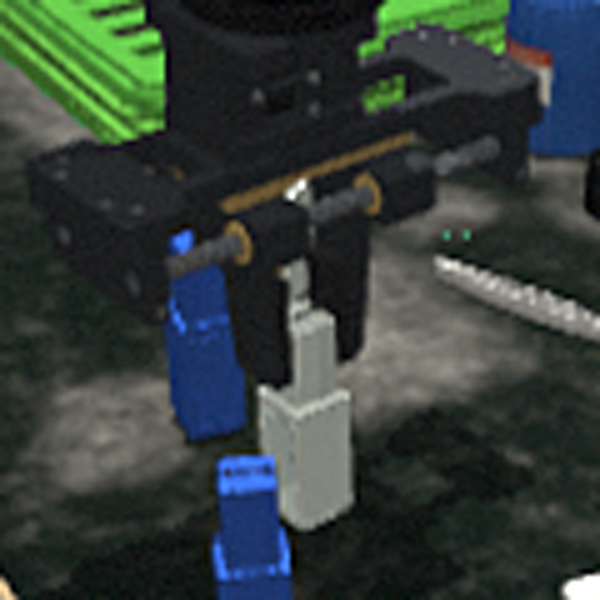

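View pics/wrist6.png

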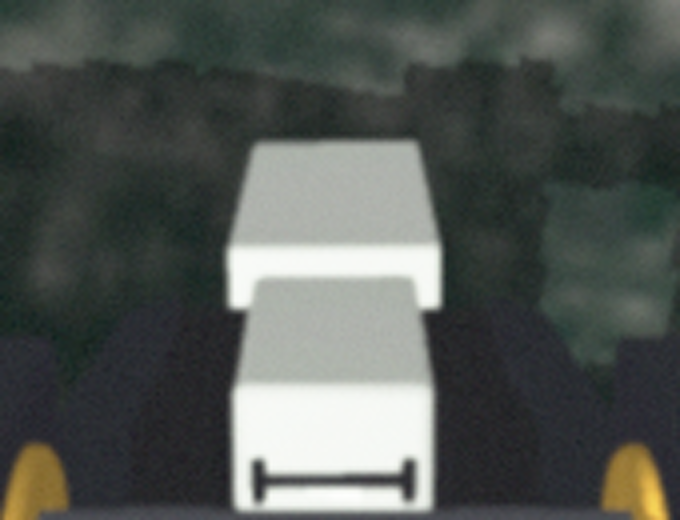

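It is gripped: gap 0.22 is about 19.4 mm, matching the 20 mm cap. I'll lift, turn, and move past the photometer so the wrist camera sees the well clear of the held cell.

Emit:
carry_out([
  [[0,0,-2],0,1],
  [[0,0,-3],0,1],
  [[0,0,-3],0,1],
  [[0,0,-3],0,1],
  [[0,0,0],-0.15,1],
  [[0,0,0],-0.16,1],
  [[0,0,0],-0.16,1],
  [[0,0,0],-0.16,1],
  [[0,0,0],-0.16,1],
  [[0,0,0],-0.16,1],
])

```text
time: 8.52
position: [488.4, 128.1, 140.3]
eef_rot: [-2.659, -1.673, 0.001]
force: [-0.1, 0.1, -1.5]
finger_gap: 0.224
```

Emit:
carry_out([
  [[0,0,0],-0.15,1],
  [[0,0,0],-0.15,1],
  [[-3.37,2.19,0],0,1],
  [[-3.37,2.19,0],0,1],
  [[-3.37,2.19,0],0,1],
  [[-3.37,2.19,0],0,1],
  [[-3.37,2.19,0],0,1],
  [[-3.37,2.19,0],0,1],
  [[-3.37,2.19,0],0,1],
  [[0,0,0],0,1],
])

```text
time: 9.78
position: [604.4, -132.5, 140.3]
eef_rot: [2.388, 2.038, -0.003]
force: [-0.1, -0.9, -1.4]
finger_gap: 0.223
```

Emit:
carry_out([
  [[0,0,0],0,1],
  [[0,0,0],0,1],
])

```text
time: 10.02
position: [604.0, -126.5, 140.4]
eef_rot: [-2.382, -2.047, -0.0]
force: [0.3, 0.4, -0.7]
finger_gap: 0.227
```

```bash
python3 - <<'E'
from h import *
s=state();print(s["position"],s["eef_rot"],s["force"],s["finger_gap"],s["joint_pos"].round(2))
x=R.from_rotvec(s["eef_rot"]).as_matrix()[:,0];print("toolx",np.arctan2(x[1],x[0]))
d=get_image("wrist");im=d["img"][:,:,::-1].copy()
np.savez("w7.npz",img=d["img"],pos=s["position"],rot=s["eef_rot"])
cv2.imwrite("pics/w7.png",im)
E
```

```text
[ 604.04907431 -126.53835381  140.41706135] [-2.38164806e+00 -2.04700417e+00 -1.72862134e-04] [ 0.30223436  0.40052    -0.74218991] 0.2273170110665565 [-0.    0.55  0.19  1.69 -0.13  0.91  1.66]
toolx 1.4199559145392144
```

View pics/w7.png

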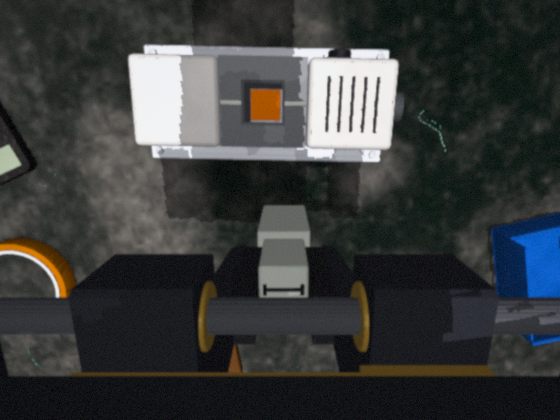

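The wrist view shows the well near (265,103) with white path lines at row ~103, and the cell is held upright. Next I'll zoom in to measure.

```bash
python3 - <<'E'
from h import *
im=np.load("w7.npz")["img"][:,:,::-1]
cv2.imwrite("pics/w7c.png",cv2.resize(im[45:165,205:325],None,fx=5,fy=5,interpolation=cv2.INTER_CUBIC))
cv2.imwrite("pics/w7d.png",cv2.resize(im[185:305,225:345],None,fx=5,fy=5,interpolation=cv2.INTER_CUBIC))
E
```

```text
(no output)
```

View pics/w7c.png

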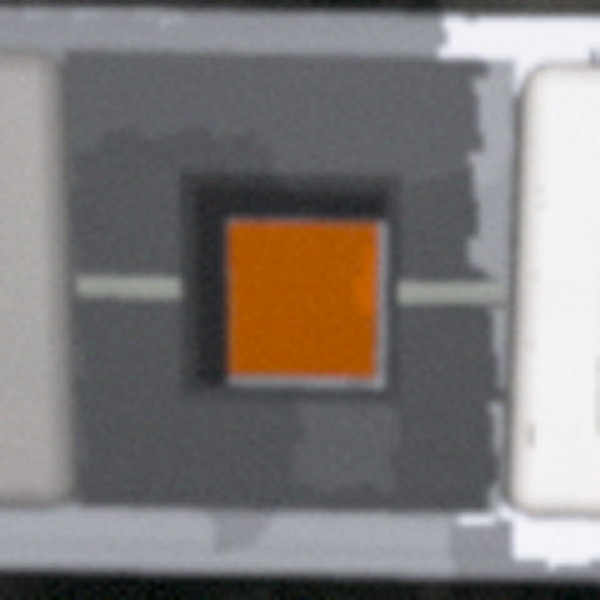

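View pics/w7d.png

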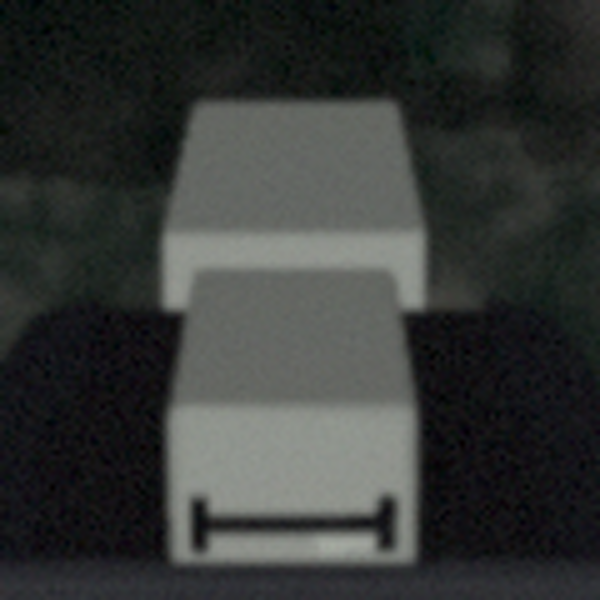

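```bash
python3 - <<'E'
from h import *
f=np.load("w7.npz");s={"position":f["pos"],"eef_rot":f["rot"]};d=get_image("wrist")
M=R.from_rotvec(f["rot"]).as_matrix()
o=lambda a:np.array(a)/5.+[205,45]-.4
w=ray(d,o([[76,286.5],[183,288.5],[398,293],[505,293.5]]),62,s);v=w[3]-w[0];print(w.round(1).tolist(),w.mean(0),"ang",np.arctan2(v[1],v[0]))
w=ray(d,o([[182,178],[398,180],[397,394],[183,392]]),62,s);print("mouth",w.round(1).tolist(),w.mean(0),np.linalg.norm(w-np.roll(w,1,0),axis=1));print((w.mean(0)-f["pos"])@M)
for a,b in((0,1),(3,2)):
    v=w[b]-w[a];print(np.arctan2(v[1],v[0]))
w4=ray(d,o([[70,52],[80,507]]),62,s);v=w4[1]-w4[0];print('edge',np.arctan2(v[1],v[0])-np.pi/2+np.pi, np.linalg.norm(v))
o=lambda a:np.array(a)/5.+[225,185]-.4
def t(n,p,z):
    w=ray(d,o(p),z,s); print(n,((w-f["pos"])@M).round(1).tolist())
t("line",[[197,522],[391,522]],199.6)
t("cap top",[[170,404],[418,404],[418,562],[170,562]],199.6)
t("shoulder",[[163,232],[426,232]],165.6)
t("body bottom front(+4)",[[195,100],[400,100]],109.6)
x=M[:,0];print("toolx",np.arctan2(x[1],x[0]))
E
```

```text
[[519.6, -160.1, 62.0], [522.2, -144.7, 62.0], [527.5, -113.7, 62.0], [529.9, -98.3, 62.0]] [ 524.81777384 -129.17930902   62.        ] ang 1.4049201972271794
mouth [[507.2, -142.1, 62.0], [512.2, -111.4, 62.0], [541.7, -116.0, 62.0], [536.6, -147.3, 62.0]] [ 524.42740845 -129.19620564   62.        ] [29.85509215 31.06493428 29.86163732 31.72893293]
[-14.65690649 -78.25628719  78.46679532]
1.4118006446136215
1.411454109081307
edge 1.3960998954391914 63.426180264324735
line [[-7.1, -0.9, -59.2], [8.4, -0.9, -59.2]]
cap top [[-9.0, -11.0, -59.2], [10.4, -11.1, -59.2], [10.6, 2.6, -59.2], [-9.3, 2.7, -59.2]]
shoulder [[-12.1, -13.8, -25.2], [13.4, -13.9, -25.2]]
body bottom front(+4) [[-12.2, -13.0, 30.8], [14.3, -13.1, 30.8]]
toolx 1.4199559145392144
```

The held cell sits at tool (+0.7,-0.9) and the well centre is at (-14.6,-78.2). The mouth measures 30 to 32 mm including chamfer, which fits. The light path angle is about 1.408 against a tool x of 1.420. The target TCP is about (525.3,-130.1).

Emit:
carry_out([
  [[-0.5,-2.57,0],0,1],
  [[-0.5,-2.57,0],0,1],
  [[-0.5,-2.57,0],0,1],
  [[0,0,0],0.012,1],
  [[0,0,1.5],0,1],
  [[0,0,1.5],0,1],
  [[0,0,0],0,1],
  [[0,0,0],0,1],
  [[0,0,0],0,1],
])

```text
time: 11.25
position: [526.4, -131.4, 110.9]
eef_rot: [2.396, 2.031, 0.001]
force: [0.4, 0.4, -0.5]
finger_gap: 0.219
```

```bash
python3 - <<'E'
from h import *
s=state();print(s["position"],s["force"]);M=R.from_rotvec(s["eef_rot"]).as_matrix();print(np.arctan2(M[1,0],M[0,0]), (np.array([525.3,-130.1,s["position"][2]])-s["position"])@M)
d=get_image("wrist");im=d["img"][:,:,::-1].copy();cv2.imwrite("pics/w8.png",im)
d=get_image("side");im=d["img"][:,:,::-1].copy();cv2.imwrite("pics/s8.png",cv2.resize(im[180:370,260:450],None,fx=3,fy=3,interpolation=cv2.INTER_CUBIC))
E
```

```text
[ 526.391438   -131.44217262  110.93341324] [ 0.42697685  0.40714587 -0.51259867]
1.405986899298005 [ 1.14491963e+00 -1.29685089e+00 -1.02689770e-03]
```

View pics/w8.png

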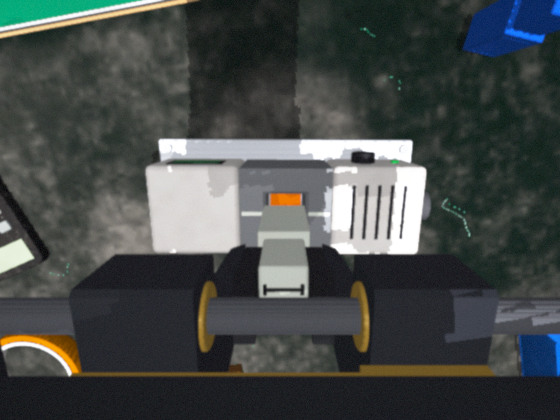

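View pics/s8.png

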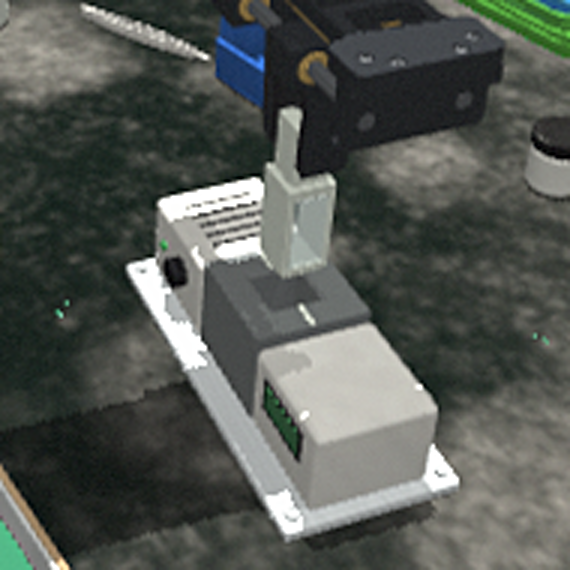

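```bash
python3 - <<'E'
from h import *
for i in range(3):
    s=state();d=get_image("wrist");print(s["time"],s["position"],s["joint_velocities"].round(3))
np.savez("w9.npz",img=d["img"],pos=s["position"],rot=s["eef_rot"])
im=d["img"][:,:,::-1]
cv2.imwrite("pics/w9.png",cv2.resize(im[155:305,215:345],None,fx=5,fy=5,interpolation=cv2.INTER_CUBIC)[:,:,:])
E
```

```text
11.35 [ 526.26618996 -131.44689717  110.98796205] [-0.002 -0.002 -0.001  0.001  0.001 -0.    -0.001]
11.4 [ 526.19967809 -131.39372515  110.96040734] [ 0.001 -0.     0.001  0.002 -0.002 -0.001  0.001]
11.45 [ 526.15073485 -131.38788212  110.90758707] [-0.002  0.002 -0.     0.     0.003  0.001  0.   ]
```

View pics/w9.png

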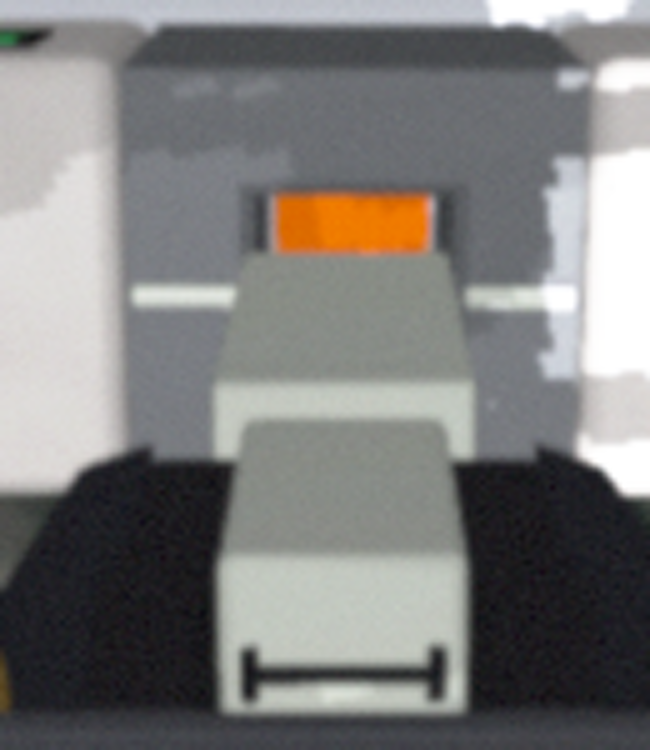

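```bash
python3 - <<'E'
from h import *
f=np.load("w9.npz");s={"position":f["pos"],"eef_rot":f["rot"]};d=get_image("wrist")
M=R.from_rotvec(f["rot"]).as_matrix()
o=lambda a:np.array(a)/5.+[215,155]-.4
def t(n,p,z):
    w=ray(d,o(p),z,s); print(n,((w-f["pos"])@M).round(1).tolist(),w[0].round(1))
t("lines",[[132,295.5],[576,297.5]],62)
t("mouth top corners",[[244,187],[464,187]],62)
t("block far edge",[[122,66],[588,66]],62)
z0=f["pos"][2]-30.8
t("captop",[[219,554],[468,554]],z0+90)
t("line",[[247,674],[438,674]],z0+90)
t("shoulder",[[215,380],[474,380]],z0+56)
t("foot",[[243,254],[446,254]],z0)
E
```

```text
lines [[-29.3, -1.9, 48.9], [33.2, -1.7, 48.9]] [ 519.5 -159.9   62. ]
mouth top corners [[-13.3, -17.5, 48.9], [17.2, -17.5, 48.9]] [ 506.7 -141.6   62. ]
block far edge [[-29.6, -34.3, 48.9], [33.7, -34.3, 48.9]] [ 487.5 -155.    62. ]
captop [[-9.1, -11.1, -59.2], [10.3, -11.1, -59.2]] [ 513.7 -138.6  170.1]
line [[-7.1, -0.7, -59.2], [8.1, -0.7, -59.2]] [ 524.2 -138.3  170.1]
shoulder [[-11.9, -14.1, -25.2], [13.2, -14.1, -25.2]] [ 510.3 -140.8  136.1]
foot [[-12.4, -12.5, 30.8], [13.7, -12.5, 30.8]] [ 511.8 -141.6   80.1]
```

The well centre is at tool (1.95,-1.85) and the cell at (0.65,-0.85), so I'll shift (+1.2,-1.0) mm. The angle agrees within 0.005 rad. I'll lower slowly to the mouth.

Emit:
carry_out([
  [[0.12,-0.1,0],0,1],
  [[0,0,0.6],0,1],
  [[0,0,0.6],0,1],
  [[0,0,0.4],0,1],
  [[0,0,0.3],0,1],
  [[0,0,0.3],0,1],
  [[0,0,0.3],0,1],
  [[0,0,0],0,1],
])

```text
time: 12.55
position: [525.0, -130.0, 85.4]
eef_rot: [-2.396, -2.031, 0.0]
force: [-0.1, -0.5, -1.2]
finger_gap: 0.224
```

Emit:
carry_out([
  [[0,0,0.4],0,1],
  [[0,0,0.4],0,1],
  [[0,0,0.4],0,1],
  [[0,0,0.3],0,1],
  [[0,0,0],0,1],
])

```text
time: 13.18
position: [524.9, -130.0, 70.4]
eef_rot: [-2.396, -2.031, 0.0]
force: [0.0, -0.2, -1.5]
finger_gap: 0.224
```

```bash
python3 - <<'E'
from h import *
d=get_image("side");im=d["img"][:,:,::-1].copy();cv2.imwrite("pics/s10.png",cv2.resize(im[180:370,260:450],None,fx=3,fy=3,interpolation=cv2.INTER_CUBIC))
E
```

```text
(no output)
```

View pics/s10.png

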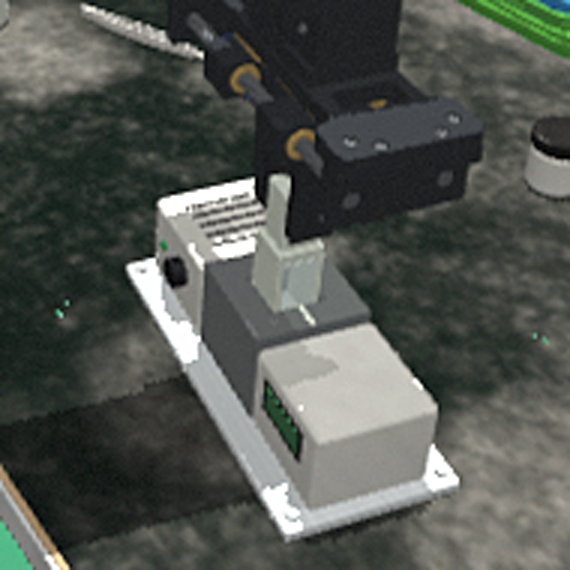

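Emit:
carry_out([
  [[0,0,0.1],0,1],
  [[0,0,0.1],0,1],
  [[0,0,0.1],0,1],
  [[0,0,0],0,1],
])

```text
time: 13.72
position: [525.1, -130.0, 67.6]
eef_rot: [-2.397, -2.031, 0.0]
force: [-0.6, 0.3, -0.8]
finger_gap: 0.228
```

Emit:
carry_out([
  [[0,0,0.1],0,1],
  [[0,0,0.1],0,1],
  [[0,0,0],0,1],
])

```text
time: 14.1
position: [525.0, -130.0, 65.5]
eef_rot: [-2.397, -2.031, 0.0]
force: [0.4, 0.7, -1.2]
finger_gap: 0.222
```

Emit:
carry_out([
  [[0,0,0.1],0,1],
  [[0,0,0.1],0,1],
  [[0,0,0],0,1],
])

```text
time: 14.48
position: [525.1, -130.0, 63.6]
eef_rot: [-2.397, -2.031, 0.0]
force: [-0.3, -0.1, -1.0]
finger_gap: 0.222
```

Emit:
carry_out([
  [[0,0,0.1],0,1],
  [[0,0,0.1],0,1],
  [[0,0,0],0,1],
])

```text
time: 14.85
position: [525.1, -130.0, 61.5]
eef_rot: [-2.397, -2.031, 0.0]
force: [-0.1, -0.0, -1.0]
finger_gap: 0.22
```

Emit:
carry_out([
  [[0,0,0.1],0,1],
  [[0,0,0.1],0,1],
  [[0,0,0],0,1],
])

```text
time: 15.22
position: [525.1, -130.0, 59.5]
eef_rot: [-2.397, -2.031, 0.0]
force: [-0.7, -0.5, -0.9]
finger_gap: 0.218
```

Emit:
carry_out([
  [[0,0,0.1],0,1],
  [[0,0,0.1],0,1],
  [[0,0,0],0,1],
])

```text
time: 15.6
position: [525.1, -130.0, 57.5]
eef_rot: [-2.397, -2.031, 0.0]
force: [0.1, -0.0, -1.1]
finger_gap: 0.224
```

Emit:
carry_out([
  [[0,0,0.1],0,1],
  [[0,0,0.1],0,1],
  [[0,0,0],0,1],
])

```text
time: 15.98
position: [525.0, -130.0, 55.5]
eef_rot: [-2.397, -2.031, 0.0]
force: [-0.3, 0.4, 0.0]
finger_gap: 0.221
```

Emit:
carry_out([
  [[0,0,0.1],0,1],
  [[0,0,0.1],0,1],
  [[0,0,0],0,1],
])

```text
time: 16.35
position: [525.1, -130.0, 53.5]
eef_rot: [-2.397, -2.031, 0.0]
force: [-0.0, -0.4, -1.5]
finger_gap: 0.226
```

Emit:
carry_out([
  [[0,0,0.1],0,1],
  [[0,0,0.1],0,1],
  [[0,0,0],0,1],
])

```text
time: 16.73
position: [525.3, -130.0, 51.9]
eef_rot: [2.396, 2.031, 0.0]
force: [-0.7, 0.1, 3.7]
finger_gap: 0.226
```

Emit:
carry_out([
  [[0,0,0.1],0,1],
  [[0,0,0.05],0,1],
  [[0,0,0],0,1],
])

```text
time: 17.1
position: [525.3, -130.1, 50.2]
eef_rot: [2.397, 2.031, 0.0]
force: [-0.2, 0.5, 4.4]
finger_gap: 0.218
```

Emit:
carry_out([
  [[0,0,0.1],0,1],
  [[0,0,0.05],0,1],
  [[0,0,0],0,1],
])

```text
time: 17.48
position: [525.2, -130.0, 48.6]
eef_rot: [2.397, 2.031, 0.0]
force: [-0.5, -0.0, 3.3]
finger_gap: 0.223
```

Contact came at an underside height of about 21.5 mm, and the seat is now sliding at about 5 N net. I'll continue in small steps.

Emit:
carry_out([
  [[0,0,0.1],0,1],
  [[0,0,0.05],0,1],
  [[0,0,0],0,1],
])

```text
time: 17.85
position: [525.2, -130.0, 47.1]
eef_rot: [2.397, 2.031, 0.0]
force: [0.1, 0.7, 3.3]
finger_gap: 0.222
```

Emit:
carry_out([
  [[0,0,0.1],0,1],
  [[0,0,0.05],0,1],
  [[0,0,0],0,1],
])

```text
time: 18.23
position: [525.2, -130.0, 45.6]
eef_rot: [2.397, 2.031, 0.0]
force: [-0.2, -0.3, 4.7]
finger_gap: 0.22
```

Emit:
carry_out([
  [[0,0,0.1],0,1],
  [[0,0,0],0,1],
])

```text
time: 18.48
position: [525.2, -130.0, 44.6]
eef_rot: [2.397, 2.031, 0.0]
force: [0.7, 1.6, 3.1]
finger_gap: 0.225
```

Emit:
carry_out([
  [[0,0,0.1],0,1],
  [[0,0,0],0,1],
])

```text
time: 18.73
position: [525.1, -130.0, 43.5]
eef_rot: [2.397, 2.031, -0.0]
force: [-0.8, -0.7, 3.8]
finger_gap: 0.224
```

Emit:
carry_out([
  [[0,0,0.1],0,1],
  [[0,0,0],0,1],
])

```text
time: 18.98
position: [525.2, -130.0, 42.6]
eef_rot: [2.397, 2.031, 0.0]
force: [-0.2, -0.7, 3.7]
finger_gap: 0.223
```

Emit:
carry_out([
  [[0,0,0.1],0,1],
  [[0,0,0],0,1],
])

```text
time: 19.23
position: [525.3, -130.1, 41.9]
eef_rot: [2.397, 2.031, 0.0]
force: [-1.3, -0.1, 7.2]
finger_gap: 0.223
```

The stop has been reached: net force is rising past 8 N. I'll build towards 15 N.

Emit:
carry_out([
  [[0,0,0.07],0,1],
  [[0,0,0],0,1],
])

```text
time: 19.48
position: [525.4, -130.0, 41.5]
eef_rot: [2.397, 2.031, 0.001]
force: [-0.9, 0.8, 9.4]
finger_gap: 0.223
```

Emit:
carry_out([
  [[0,0,0.06],0,1],
  [[0,0,0.05],0,1],
  [[0,0,0],0,1],
])

```text
time: 19.85
position: [525.6, -130.1, 40.9]
eef_rot: [2.396, 2.031, 0.001]
force: [-1.6, 1.0, 15.3]
finger_gap: 0.221
```

Net is about 16 N. I'll hold 0.75 s.

Emit:
carry_out([
  [[0,0,0],0,1],
  [[0,0,0],0,1],
  [[0,0,0],0,1],
  [[0,0,0],0,1],
  [[0,0,0],0,1],
  [[0,0,0],0,1],
])

```text
time: 20.6
position: [525.6, -130.1, 40.9]
eef_rot: [2.397, 2.031, 0.001]
force: [-1.9, 1.6, 14.2]
finger_gap: 0.227
```

Emit:
carry_out([
  [[0,0,-0.1],0,1],
  [[0,0,-0.1],0,1],
  [[0,0,-0.05],0,1],
  [[0,0,0],0,1],
])

```text
time: 21.1
position: [525.2, -130.0, 42.3]
eef_rot: [2.397, 2.031, 0.0]
force: [-0.4, 0.2, 5.0]
finger_gap: 0.223
```

Emit:
carry_out([
  [[0,0,-0.1],0,1],
  [[0,0,0],0,1],
])

```text
time: 21.35
position: [524.5, -129.9, 42.9]
eef_rot: [-2.396, -2.031, 0.001]
force: [-0.0, 0.5, -0.5]
finger_gap: 0.22
```

Unloaded. I'll open, then rise straight up.

Emit:
carry_out([
  [[0,0,0],0,0],
  [[0,0,0],0,0],
  [[0,0,0],0,0],
  [[0,0,0],0,0],
  [[0,0,-0.5],0,0],
  [[0,0,-2],0,0],
  [[0,0,-3],0,0],
  [[0,0,-4],0,0],
  [[0,0,0],0,0],
])

```text
time: 22.48
position: [527.5, -130.6, 141.4]
eef_rot: [2.393, 2.028, 0.006]
force: [0.2, -0.6, -1.7]
finger_gap: 0.498
```

Emit:
carry_out([
  [[0,0,-3],0,0],
  [[0,3,0],0,0],
  [[0,4,0],0,0],
  [[0,0,0],0,0],
  [[0,0,0],0,0],
])

```text
time: 23.1
position: [592.8, -141.4, 167.4]
eef_rot: [-2.396, -2.03, 0.002]
force: [-0.6, -0.2, -0.4]
finger_gap: 0.504
```

```bash
python3 - <<'E'
from h import *
s=state();d=get_image("wrist");print(s["position"],s["force"],s["finger_gap"])
np.savez("w11.npz",img=d["img"],pos=s["position"],rot=s["eef_rot"])
im=d["img"][:,:,::-1]
cv2.imwrite("pics/w11.png",im)
c=proj(d,[[524.8,-129.2,90]],s)[0].astype(int);print(c)
x,y=max(c[0]-60,0),max(c[1]-60,0)
print(x,y);cv2.imwrite("pics/w11c.png",cv2.resize(im[y:y+120,x:x+120],None,fx=5,fy=5,interpolation=cv2.INTER_CUBIC))
d=get_image("side");im=d["img"][:,:,::-1].copy();cv2.imwrite("pics/s11.png",cv2.resize(im[180:370,260:450],None,fx=3,fy=3,interpolation=cv2.INTER_CUBIC))
E
```

```text
[ 592.82601299 -141.41054922  167.36029289] [-0.55634972 -0.19334014 -0.35474451] 0.50448097832836
[283 115]
223 55
```

View pics/w11c.png

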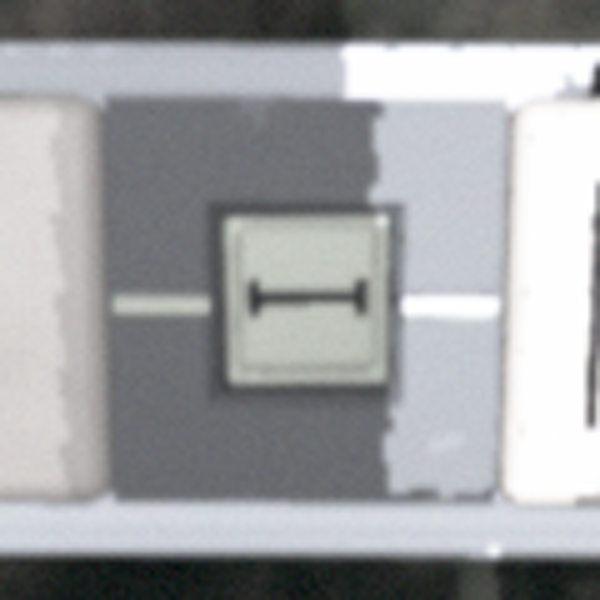

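View pics/s11.png

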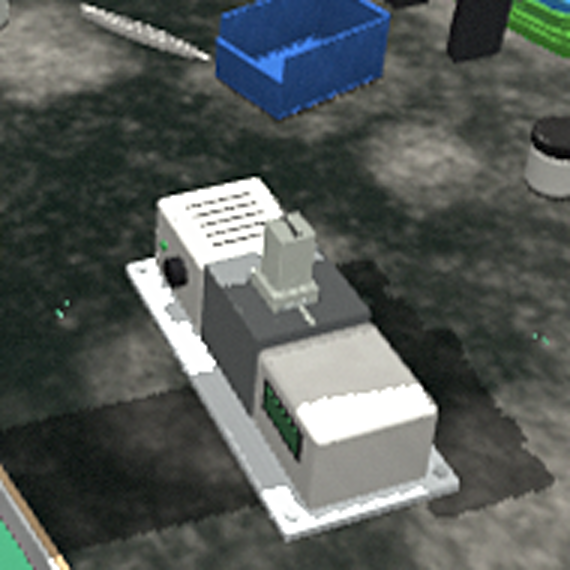

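The cell stands upright in the well. The shoulder is only a few mm above the block, the cap line is parallel to the path lines, and the gripper is clear. I'll hand it in.

```bash
python3 -c "
from rig import *
print(job_done())"
```

```text
the job is handed in; nothing more can be done
None
```

The clear cell is standing released in the photometer well on the pressed-down seat, and I handed the job in at about 23 s. No verdict was given.

**What I did**
- I gripped the cell by its cap, turned it so its clear faces lie along the light path, and lowered it into the well with no contact force until it met the seat.
- I pushed the seat down against about 5 N for roughly 10 mm to the firm stop. I held it there for about 0.75 s at 15–16 N, with the highest reading about 16 N. Then I eased off, opened the gripper and moved clear.

**Last checks**
- **Position:** the cell looks centred and upright in the well. I judged this from the final pictures and did not measure it again.
- **Turn:** the line on the cap looks parallel to the light-path lines. Before insertion the two agreed within about 0.005 rad.
- **Height:** the underside was about 11–12 mm above the bench, worked out from the tool height, and the side view agrees.
- **Robot:** the gripper is clear and touching nothing.
- **Amber and blue cells:** I did not touch any of them, but I took no final position check on the amber cell.

**What disagreed**
- **Missed first grasp:** the fingers closed on air just above the cap and the cell did not move. The real fingertips turned out to be about 32 mm behind the reported tool point, so I corrected for that on the second grasp.
- **Placement offset:** at the well, the first placement was about 1.5 mm off. I corrected it from a new wrist picture before lowering.

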